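# Clear the wrong tool out of the tool case

## Robot

A 6-joint arm with a two-finger parallel gripper is mounted at the origin on a cart in front of the work surface, level with it; the furniture and walls round the work are solid. World frame = base frame: x ahead of the robot, y to its left, z up, the work surface at z = 0. Lengths are in mm, angles in rad, forces in N, time in s.
With the tool pointing down it reaches from about 275 to 1000 mm from the base axis. Payload 8.4 kg.
Tool frame: the origin (TCP) lies where the fingers leave the gripper's body, on its centre line; the fingertips stand 73 mm ahead of it and the grasp point (between the pads) lies 54 mm ahead of it; z points along the fingers, y is the line along which they close (so a half turn about z gives the same grasp; the last joint's range is limited). The gripper opens to 85 mm and grips with 20 to 120 N. Pads are 22 mm wide; open, the fingers measure 114 mm over their backs; the gripper's body (76 mm by 85 mm) begins 54 mm behind the grasp point. The pads swing forward as they close: fully open they stand 13 mm farther back than shut.
Start: joints at [1.243, 0.353, 1.633, -0, 1.155, -0.002], TCP at [200.04, 592.125, 303.881] pointing down, gripper open.
Joint ranges: [-2.63, 2.63], [-0.92, 2.1], [0.06, 2.66], [-1.3, 4.44], [0, 2.69], [-3.02, 3.02]. Speed limits (rad/s): [2.22, 2.22, 2.79, 3.14, 3.14, 3.14].

## Interface

Orientations are given as a unit quaternion [x, y, z, w].
In Python, from station import env gives the robot as it stands.
- The arm moves only by the shell command python3 -m creep 'ROWS' [FORCE]. ROWS is JSON, a list of rows, each an object with "fingers": the closure, from -1 (fully open) to 1 (shut), so that 0 is half open; "translation": the shift along the tool's x, y, z in mm, a list of three; "spin": the turn about the tool's z in degrees. A call has exactly 5 rows; each row shifts and turns the commanded pose from where the row before left it, along the tool's axes as they then stand; what a row does not reach is not made up. A row lasts 1/12 s, in which the tool goes at most 41.7 mm and 7.16 degrees, less where a joint would pass 70% of its speed; a pose out of reach is approached as far as the arm can. A call with a gripper value outside its range is refused whole. The fingers move at their own pace and stop on an object; FORCE is the grip in N (left out, the last holds). Time passes only in rows, so rows that do not move let the fingers close, or fill a call up. It gives the time, the measured TCP pose, the force, the opening and the grip force at its end, in the units of the state.
- env.observe(): the state, without advancing time (a new reading comes with each control period).
- env.read_camera(name): name is "scene" or "top" or "wrist"; returns (picture, depth): 384x512x3 uint8, red, green, blue; 384x512 float32, mm along the optical axis (not along the pixel's ray), 0 where there is no reading.
- env.camera_params(name): a dict with "fx", "fy", "cx", "cy" (pixels), "world_to_cam" (4x4, takes a point from world to camera coordinates). Camera axes: x right, y down, z forward; pixel columns grow to the right and rows downward; lengths in mm; the calibration is good to about 2 mm. A picture is of the moment at which its call begins: read the wrist's pose just before it. camera_params takes no time and is no camera call; for the wrist camera it gives the pose at the moment of the call.
- env.close_job(): hands the job in; it is judged then, once.
The state is a dict: "t": time; "joint_pos": joint angles; "qvel": joint speeds; "tau": joint torques, N m; "tool_pos": TCP position; "orientation": TCP orientation; "contact_force": force on the tool from outside, world axes, zero at the start; "moment": the same for the moment, N m; "finger_gap": opening from 0.0 (shut) to 1.0 (fully open); "grasp_force": force on a finger pad.
Only numpy, scipy, OpenCV 4.12 (cv2) and the standard library are available. Lean on these libraries where they do the work, as an engineer would, in place of code of your own. Each camera call takes 0.05 s, during which the arm holds its last target. There are 200 camera calls.

## Task

The plates in front of the tool case show what belongs in each of its three bays. Open the hinged lid until it stands upright or leans back and leave it open, find the screwdriver that has been packed in the bay for pliers, and lay it down gently, flat, inside the open tray beside the case. Leave the other two screwdrivers in their bays and the things on the desk where they are.

Things in the scene. Friction and masses are not known exactly. Their poses are not given: they have to be found in the camera images.
- lid (a joint): hinge of the case's lid (rad): 0 shut, 1.57 upright, 1.85 leaning back at its stop; starts at 0 to 0.12. Lid 0.25 kg; the stiff hinge holds it at any angle; about 4 N at the bar lifts it. The grey case is fixed: 180 deep, 200 wide, 66 mm high when shut (lower shell 36, lid 30, walls 4), hinged on the side far from the robot, turned by up to 0.25 rad.
- lid_handle (a point): middle of the steel bar handle on the lid's front: round bar 10 mm thick, 110 mm long, parallel to the hinge line, 34 mm in front of the case's front face and, with the lid shut, 50 mm above the desk. The frame turns with the lid: y along the bar; with the lid shut x away from the robot, z up.
- lid_hinge (a point): middle of the hinge line, at the far rim of the lower shell, 36 mm above the desk. y along the hinge line; the frame turns with the lid, with the lid shut x points level away from the robot. The bar handle circles this line: with the lid shut it lies 214 mm in front of and 14 mm above it.
- pliers_bay (a point): where the handle's middle of a screwdriver lying in the pliers bay is. Three white plates (86 x 53 mm) lie side by side on the case's front apron, one before each bay; this bay's shows black pliers (two spread handles, short jaws), its centre 104 mm before this point, towards the robot. x along the bay away from the robot, y left. Bays are 56 mm apart.
- driver_bay1 (a point): the same point in one of the two screwdriver bays; its plate shows in black a screwdriver (one straight shape, thick then thin). In each bay two notched ribs 8 mm thick, up to 26 mm above the desk, carry the handle 30 mm before and behind this point; between them the floor is 4 mm above the desk. 34 mm is free between neighbouring handles.
- driver_bay2 (a point): the same point in the other screwdriver bay.
- driver1_handle (a point): red-handled screwdriver, one of three alike, 162 mm long: round handle 22 mm across and 92 mm long, then a 5.6 mm shaft; 70 g. Point: on its axis at the handle's middle, 46 mm from the handle's end and 35 mm from the tool's middle. Its y runs along the tool to the handle's end (in the case: towards the robot), z up. In a bay its axis is 30 mm above the desk.
- driver2_handle (a point): red-handled screwdriver, one of three alike, 162 mm long: round handle 22 mm across and 92 mm long, then a 5.6 mm shaft; 70 g. Point: on its axis at the handle's middle, 46 mm from the handle's end and 35 mm from the tool's middle. Its y runs along the tool to the handle's end (in the case: towards the robot), z up. In a bay its axis is 30 mm above the desk.
- driver3_handle (a point): red-handled screwdriver, one of three alike, 162 mm long: round handle 22 mm across and 92 mm long, then a 5.6 mm shaft; 70 g. Point: on its axis at the handle's middle, 46 mm from the handle's end and 35 mm from the tool's middle. Its y runs along the tool to the handle's end (in the case: towards the robot), z up. In a bay its axis is 30 mm above the desk.
- tray_in (a point): centre of the inner floor of the open aluminium tray on the desk beside the case, to its left or right: outside 220 (along its x) x 130 (along its y) x 28 mm high, walls 4 mm, floor 4 mm above the desk, fixed. x runs along its length, y across, turned by up to 0.25 rad.
- pliers: bystander: blue-handled long-nose pliers lying on the desk, 40 x 116 x 11 mm; origin under the middle.
- spool: bystander: spool of solder wire, standing, 60 mm in diameter, 62 mm high; origin under the middle.
- bottle: bystander: small brown bottle with a black cap, 37 mm in diameter, 84 mm high; origin under the middle.
- tape: bystander: green roll of tape lying flat, 84 mm in diameter, 19 mm high; origin under the middle.

How it is judged:
By the outcome, as a careful person would: the job done as asked, in the order asked, and still so for the second after the job is handed in, with the robot touching nothing.
It also fails if it takes over 51 s, if anything falls off the work surface, if the arm or the gripper's body presses on something with over 40 N, if the wrist force passes 120 N, or if a joint passes its speed limit or range.

## Working session

There is one attempt and no reset: what is moved stays moved. The work goes in short steps, Python scripts to look and compute and a shell command to move; the robot and the scene stay as the last step left them, time stands still between calls to the robot, and variables do not carry over. Pictures are saved under pics/ and viewed, at most 10 in all, crops included, and the job is handed in when it is done.

```bash
ls; mkdir -p pics
python3 - <<'E'
from station import env
import cv2,numpy as np
o=env.observe();print({k:np.round(v,3).tolist() for k,v in o.items()})
for n in("scene","top"):
    p,d=env.read_camera(n);c=env.camera_params(n)
    np.savez(f"{n}0.npz",p=p,d=d,K=[c["fx"],c["fy"],c["cx"],c["cy"]],T=c["world_to_cam"])
    cv2.imwrite(f"pics/{n}0.png",cv2.resize(p[:,:,::-1],(800,600)))
    print(n,c["fx"],np.round(c["world_to_cam"],2).tolist(),(d>0).mean())
E
```

```text
pics
{'t': 0.0, 'joint_pos': [1.243, 0.354, 1.634, -0.0, 1.155, -0.002], 'qvel': [0.001, 0.001, -0.001, -0.002, -0.003, -0.0], 'tau': [0.0, -60.526, -34.208, 0.0, 0.009, -0.0], 'tool_pos': [199.925, 591.754, 303.154], 'orientation': [0.162, 0.987, -0.001, -0.0], 'contact_force': [0.202, 0.601, -0.036], 'moment': [-0.029, -0.042, 0.001], 'grasp_force': 0.0, 'finger_gap': 1.001}
scene 486.6932256539421 [[0.64, -0.77, 0.02, -403.51], [-0.35, -0.32, -0.88, 259.3], [0.68, 0.55, -0.48, 1289.02], [0.0, 0.0, 0.0, 1.0]] 0.9961344401041666
top 476.08549409947454 [[-0.02, -1.0, 0.01, -67.62], [-0.99, 0.01, -0.12, 567.9], [0.12, -0.01, -0.99, 1406.19], [0.0, 0.0, 0.0, 1.0]] 0.9959716796875
```

View pics/top0.png

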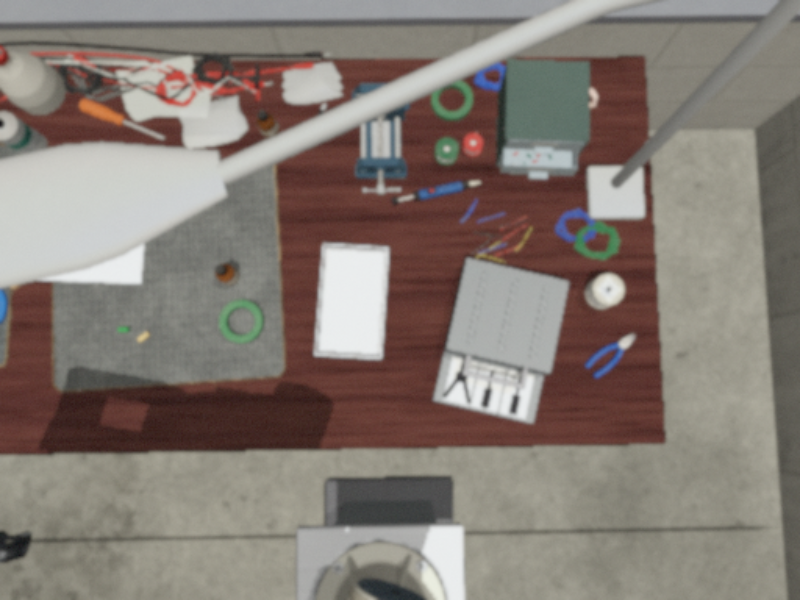

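View pics/scene0.png

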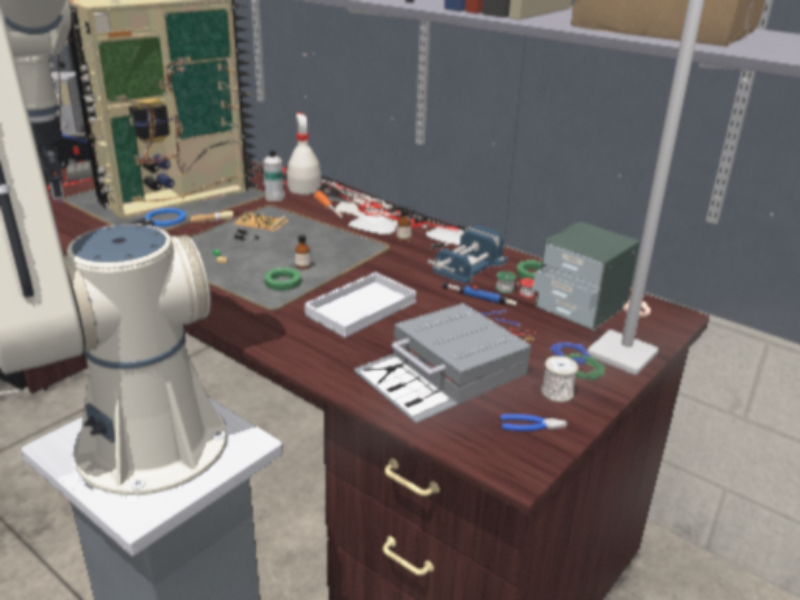

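Top view: the case lies at about (505,315), and its left plate at (458,383) shows the pliers, so the left bay is the pliers bay. The tray is at (352,300), to the left of the case. The pliers and spool are to the right of the case.

```bash
cat > h.py <<'E'
import numpy as np,cv2
def load(n):
    z=np.load(n);return z["p"],z["d"],z["K"],z["T"]
def cloud(d,K,T):
    v,u=np.mgrid[:d.shape[0],:d.shape[1]]
    P=np.stack([(u-K[2])/K[0]*d,(v-K[3])/K[1]*d,d],-1)
    return (P-T[:3,3])@T[:3,:3]
def ray(u,v,K,T,z):
    R=T[:3,:3];c=-R.T@T[:3,3];r=R.T@np.array([(u-K[2])/K[0],(v-K[3])/K[1],1]);return c+r*(z-c[2])/r[2]
def proj(P,K,T):
    q=T[:3,:3]@np.array(P,float)+T[:3,3];return K[0]*q[0]/q[2]+K[2],K[1]*q[1]/q[2]+K[3]
E
python3 - <<'E'
from h import *
p,d,K,T=load("top0.npz")
W=cloud(d,K,T)
def box(m,nm):
    m=m.astype(np.uint8);n,l,s,_=cv2.connectedComponentsWithStats(m)
    i=1+np.argmax(s[1:,4]);q=W[l==i]
    r=cv2.minAreaRect(q[:,:2].astype(np.float32));print(nm,s[i],np.round(r[0],1),np.round(r[1],1),r[2],"z",np.percentile(q[:,2],[5,50,95]).round(1))
roi=np.zeros(d.shape,bool);roi[160:275,270:375]=1
box(roi&(W[...,2]>48)&(W[...,2]<95),"lid")
roi[:]=0;roi[150:235,195:255]=1
g=p.min(-1)>120
box(roi&g,"tray bright"); box(roi&(W[...,2]>16),"tray walls")
roi[:]=0;roi[225:275,270:350]=1
box(roi&(W[...,2]<12)&(p.min(-1)>215),"plates")
print("desk z",np.median(W[200:230,260:275,2]))
# lid corners from image
roi[:]=0;roi[160:245,280:370]=1
m=(roi&(W[...,2]>48)).astype(np.uint8);c=max(cv2.findContours(m,0,1)[0],key=cv2.contourArea)
b=cv2.boxPoints(cv2.minAreaRect(c));print(b.round(1).tolist())
# lid heights along the case axis
for u,v in [(300,222),(315,190),(340,200),(330,176)]: print(u,v,W[v-2:v+3,u-2:u+3].reshape(-1,3).mean(0).round(1))
# bar from the scene view
E
```

```text
lid [ 285  165   79   83 4342] [ 530.1 -243.2] [200.8 220.1] 75.840576171875 z [62.1 69.5 75.7]
tray bright [ 200  155   50   76 3327] [549.7  46.8] [321.1 176.7] 6.814493656158447 z [-2.4  3.6 26.7]
tray walls [201 155  48  75 365] [547.5  43.7] [317.5 168.3] 7.334725379943848 z [17.9 26.  32.3]
plates [313 245  17  20 181] [ 390.5 -239. ] [44.2 53.1] 75.10257720947266 z [ 0.8  6.7 10.3]
desk z -0.9838011140743294
[[281.20001220703125, 236.5], [296.70001220703125, 164.0], [364.1000061035156, 178.5], [348.6000061035156, 251.0]]
300 222 [ 487.  -174.1   73. ]
315 190 [ 581.4 -221.1   67.7]
340 200 [ 550.5 -294.1   68.5]
330 176 [ 622.9 -267.1   65.9]
```

Run:
```python
from h import *
p,d,K,T=load("top0.npz")
a=cv2.resize(p[150:275,270:370,::-1],None,fx=4.8,fy=4.8,interpolation=2)
p,d,K,T=load("scene0.npz");b=cv2.resize(p[185:275,220:350,::-1],None,fx=2.2,fy=2.2*600/198/ (600/198) )
cv2.imwrite("pics/crop.png",a)
```

```text
(no output)
```

View pics/crop.png

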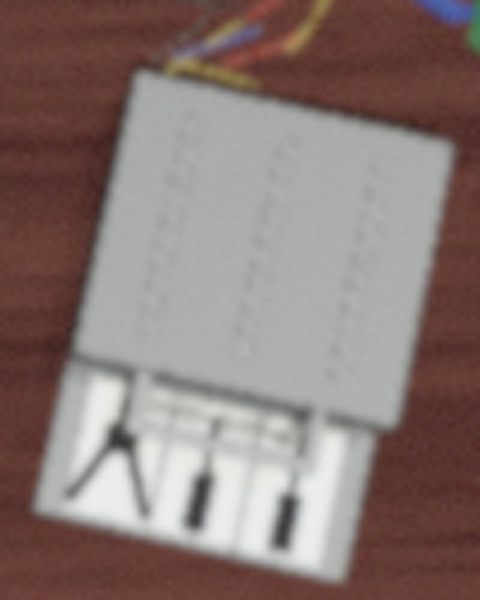

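The crop shows the lid slightly ajar. The plates, left to right, are pliers, driver and driver. The bar runs from about (140,432) to (305,458) in the crop. I'll work out the case and tray poses next.

```bash
cat >> h.py <<'E'
def pose(o):
    q=o["orientation"];p=np.array(o["tool_pos"]);from scipy.spatial.transform import Rotation as R
    M=R.from_quat(q).as_matrix();return p,M
def go(o,target,ydeg=None):
    "spin (deg) first, then tool-axis shift"
    from scipy.spatial.transform import Rotation as R
    p,M=pose(o);s=0
    if ydeg is not None:
        a=np.degrees(np.arctan2(M[1,1],M[0,1]));s=(a-ydeg+180)%360-180
        M=M@R.from_euler("z",s,degrees=True).as_matrix()
    return round(s,1),(M.T@(np.array(target)-p)).round(1)
E
python3 - <<'E'
from h import *
p,d,K,T=load("top0.npz");W=cloud(d,K,T)
cr=lambda x,y,z:ray(270+x/4.8-.4,150+y/4.8-.4,K,T,z)
FL,FR,NL,NR=cr(137,70,66),cr(455,143,66),cr(75,358,74),cr(400,430,74)
for n,q in zip("FL FR NL NR".split(),(FL,FR,NL,NR)):print(n,q.round(1))
a=FR-FL;print("yaw",np.degrees(np.arctan2(-a[0],a[1])*-1)-0, np.degrees(np.arctan2(a[0],-a[1])), np.degrees(np.arctan2((NR-NL)[0],-(NR-NL)[1])),np.linalg.norm(a))
print("hinge mid",((FL+FR)/2).round(1),"front mid",((NL+NR)/2).round(1))
print("bar ends",cr(140,432,60).round(1),cr(308,458,60).round(1))
for x,y in[(118,440),(200,460),(283,478)]:print("plate",cr(x,y,5).round(1))
print("apron front",cr(35,513,4).round(1),cr(345,580,4).round(1))
roi=np.zeros(d.shape,bool);roi[150:235,198:254]=1
m=(roi&(p.min(-1)>150)).astype(np.uint8);m=cv2.morphologyEx(m,cv2.MORPH_OPEN,np.ones((9,9)))
c=max(cv2.findContours(m,0,1)[0],key=cv2.contourArea);r=cv2.minAreaRect(c);b=cv2.boxPoints(r);print(r)
q=np.array([ray(u,v,K,T,20) for u,v in b]);print(q.round(1),q.mean(0).round(1))
from station import env
from math import radians,cos,sin
E
```

```text
FL [ 659.9 -173.1   66. ]
FR [ 611.3 -369.1   66. ]
NL [ 481.2 -130.7   74. ]
NR [ 434.6 -327.    74. ]
yaw -166.0913575186982 -13.908642481301785 -13.345032384925853 201.91981156321276
hinge mid [ 635.6 -271.1   66. ] front mid [ 457.9 -228.9   74. ]
bar ends [ 436.1 -170.3   60. ] [ 418.7 -272.7   60. ]
plate [ 432.6 -160.5    5. ]
plate [ 419.2 -212.3    5. ]
plate [ 407.  -264.8    5. ]
apron front [ 387.4 -106.9    4. ] [ 342.4 -302.2    4. ]
((224.89950561523438, 192.5580291748047), (43.58679962158203, 72.52662658691406), 3.6913859844207764)
[[478.5 122.2  20. ]
 [701.  107.9  20. ]
 [690.5 -25.8  20. ]
 [468.1  -9.2  20. ]] [584.5  48.8  20. ]
```

```bash
S='{"fingers":0.3,"translation":[0,0,0],"spin":7.1}'
python3 -m creep '[{"fingers":0.3,"translation":[0,0,0],"spin":7.1},{"fingers":0.3,"translation":[0,0,0],"spin":7.1},{"fingers":0.3,"translation":[0,0,0],"spin":7.1},{"fingers":0.3,"translation":[0,0,0],"spin":7.1},{"fingers":0.3,"translation":[0,0,0],"spin":7.1}]'
python3 -m creep '[{"fingers":0.3,"translation":[0,0,0],"spin":7.1},{"fingers":0.3,"translation":[0,0,0],"spin":7.1},{"fingers":0.3,"translation":[0,0,0],"spin":7.1},{"fingers":0.3,"translation":[0,0,0],"spin":7.1},{"fingers":0.3,"translation":[0,0,0],"spin":7.1}]'
python3 -m creep '[{"fingers":0.3,"translation":[0,0,0],"spin":7.1},{"fingers":0.3,"translation":[0,0,0],"spin":7.1},{"fingers":0.3,"translation":[-32,18,0],"spin":0},{"fingers":0.3,"translation":[-32,18,0],"spin":0},{"fingers":0.3,"translation":[-32,18,0],"spin":0}]'
python3 -m creep '[{"fingers":0.3,"translation":[-32,18,0],"spin":0},{"fingers":0.3,"translation":[-32,18,0],"spin":0},{"fingers":0.3,"translation":[-32,18,0],"spin":0},{"fingers":0.3,"translation":[-32,18,0],"spin":0},{"fingers":0.3,"translation":[-32,18,0],"spin":0}]'
python3 -m creep '[{"fingers":0.3,"translation":[-32,18,5],"spin":0},{"fingers":0.3,"translation":[-32,18,5],"spin":0},{"fingers":0.3,"translation":[-32,18,5],"spin":0},{"fingers":0.3,"translation":[-32,18,5],"spin":0},{"fingers":0.3,"translation":[-32,18,5],"spin":0}]'
python3 -m creep '[{"fingers":0.3,"translation":[-32,18,6],"spin":0},{"fingers":0.3,"translation":[-32,18,6],"spin":0},{"fingers":0.3,"translation":[-32,18,6],"spin":0},{"fingers":0.3,"translation":[-32,18,6],"spin":0},{"fingers":0.3,"translation":[-32,18,6],"spin":0}]'
python3 - <<'E'
from h import *
from station import env
o=env.observe();print(o["t"],o["finger_gap"],go(o,[426,-219.5,200],-13.8),o["joint_pos"])
E
```

```text
t: 0.52
tool_pos: [200.0, 591.9, 303.4]
orientation: [0.458, 0.889, -0.0, 0.0]
contact_force: [-0.8, -0.0, -0.9]
finger_gap: 0.349
grasp_force: 0.0
t: 0.93
tool_pos: [199.9, 591.9, 303.4]
orientation: [0.707, 0.707, -0.0, 0.0]
contact_force: [-0.4, 0.6, 0.1]
finger_gap: 0.349
grasp_force: 0.0
t: 1.35
tool_pos: [229.3, 484.6, 303.1]
orientation: [0.787, 0.617, -0.001, 0.0]
contact_force: [1.7, 0.3, 1.2]
finger_gap: 0.354
grasp_force: 0.0
t: 1.77
tool_pos: [278.4, 307.3, 303.7]
orientation: [0.787, 0.617, -0.0, 0.0]
contact_force: [0.6, -0.7, -0.1]
finger_gap: 0.349
grasp_force: 0.0
t: 2.18
tool_pos: [327.3, 130.5, 278.7]
orientation: [0.787, 0.617, 0.0, 0.0]
contact_force: [1.2, 0.1, -0.4]
finger_gap: 0.353
grasp_force: 0.0
t: 2.6
tool_pos: [376.5, -46.7, 248.7]
orientation: [0.787, 0.616, 0.0, 0.0]
contact_force: [1.9, 1.3, 0.1]
finger_gap: 0.347
grasp_force: 0.0
2.6 0.347278168305956 (np.float64(-0.1), array([-156. ,   89.3,   48.7])) [-1.27327659e-01  3.26235214e-02  2.18064432e+00  1.07024950e-04
  9.27926638e-01  1.14886850e-01]
```

```bash
python3 -m creep '[{"fingers":0.3,"translation":[-31.2,17.9,9.7],"spin":0},{"fingers":0.3,"translation":[-31.2,17.9,9.7],"spin":0},{"fingers":0.3,"translation":[-31.2,17.9,9.7],"spin":0},{"fingers":0.3,"translation":[-31.2,17.9,9.7],"spin":0},{"fingers":0.3,"translation":[-31.2,17.9,9.7],"spin":0}]'
python3 - <<'E'
from h import *
from station import env
c=env.camera_params("wrist");p,d=env.read_camera("wrist")
np.savez("w1.npz",p=p,d=d,K=[c["fx"],c["fy"],c["cx"],c["cy"]],T=c["world_to_cam"])
cv2.imwrite("pics/w1.png",p[:,:,::-1]);o=env.observe();print(go(o,[426,-219.5,200],-13.8))
p,d,K,T=load("w1.npz");print(T.round(2))
for q in([427.7,-220,59],[427.7+13,-220+53,59],[427.7-13,-220-53,59]):print(proj(q,K,T))
E
```

```text
t: 3.02
tool_pos: [425.9, -219.6, 199.7]
orientation: [0.787, 0.616, -0.0, -0.0]
contact_force: [0.6, 1.6, 0.1]
finger_gap: 0.353
grasp_force: 0.0
(np.float64(-0.1), array([ 4.1, -3.3, -1.3]))
[[ 9.7000e-01 -2.4000e-01 -0.0000e+00 -4.6612e+02]
 [-2.3000e-01 -9.3000e-01  2.7000e-01 -1.1363e+02]
 [-7.0000e-02 -2.6000e-01 -9.6000e-01  2.4890e+02]
 [ 0.0000e+00  0.0000e+00  0.0000e+00  1.0000e+00]]
(np.float64(259.03072857383813), np.float64(204.17575097406834))
(np.float64(259.01645921396346), np.float64(120.23637598152466))
(np.float64(259.0432223772302), np.float64(277.6704316906773))
```

View pics/w1.png

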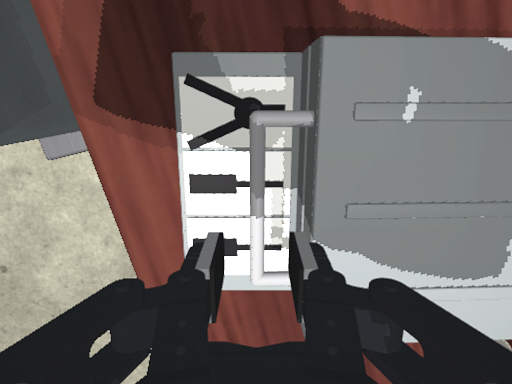

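The wrist view shows the bar from (257,120) to (257,278), exactly where I predicted it, centred between the fingers. I'll descend and grip it.

```bash
python3 -m creep '[{"fingers":0.3,"translation":[0,0,18],"spin":0},{"fingers":0.3,"translation":[0,0,18],"spin":0},{"fingers":0.3,"translation":[0,0,18],"spin":0},{"fingers":0.3,"translation":[0,0,16],"spin":0},{"fingers":0.3,"translation":[0,0,10],"spin":0}]' 25
python3 -m creep '[{"fingers":0.3,"translation":[0,0,0],"spin":0},{"fingers":1,"translation":[0,1.5,0],"spin":0},{"fingers":1,"translation":[0,0,0],"spin":0},{"fingers":1,"translation":[0,0,0],"spin":0},{"fingers":1,"translation":[0,0,0],"spin":0}]' 25
python3 - <<'E'
from h import *
from station import env
p,d,K,T=load("w1.npz");print("pliers plate",ray(237,112,K,T,5),"mid",ray(237,182,K,T,5))
o=env.observe();print(o["t"],o["tool_pos"],o["contact_force"],o["finger_gap"])
h=np.array([635.5,-271]);x=np.array([.971,-.2385])
th0=.04
prev=None
for th in np.linspace(.04,1.76,26):
    a=214*np.cos(th)-14*np.sin(th);z=36+214*np.sin(th)+14*np.cos(th)
    if prev:print(round(th,2),round(prev[0]-a,1),round(-(z-prev[1]),1))
    prev=(a,z)
E
```

```text
t: 3.48
tool_pos: [425.3, -217.3, 118.8]
orientation: [0.787, 0.616, -0.0, -0.001]
contact_force: [-0.2, 0.4, -0.0]
finger_gap: 0.347
grasp_force: 0.0
t: 3.9
tool_pos: [427.0, -217.8, 120.8]
orientation: [0.787, 0.617, -0.0, -0.0]
contact_force: [-4.5, 0.4, -1.8]
finger_gap: 0.102
grasp_force: 26.9
pliers plate [ 425.23847618 -160.33997914    5.        ] mid [ 410.98919809 -214.23944597    5.        ]
3.9 [ 426.95777809 -217.81709566  120.80593255] [-4.53560957  0.42917551 -1.75120871] 0.10228342299040243
0.11 2.1 -14.6
0.18 3.1 -14.4
0.25 4.0 -14.2
0.32 5.0 -13.9
0.38 5.9 -13.5
0.45 6.9 -13.1
0.52 7.7 -12.6
0.59 8.6 -12.0
0.66 9.4 -11.4
0.73 10.2 -10.7
0.8 10.9 -10.0
0.87 11.5 -9.2
0.93 12.1 -8.4
1.0 12.7 -7.5
1.07 13.2 -6.7
1.14 13.6 -5.7
1.21 14.0 -4.8
1.28 14.3 -3.8
1.35 14.5 -2.8
1.42 14.6 -1.8
1.48 14.7 -0.8
1.55 14.8 0.2
1.62 14.7 1.2
1.69 14.6 2.2
1.76 14.4 3.2
```

```bash
python3 -m creep '[{"fingers":1,"translation":[0,2.1,-14.6],"spin":0},{"fingers":1,"translation":[0,3.1,-14.4],"spin":0},{"fingers":1,"translation":[0,4,-14.2],"spin":0},{"fingers":1,"translation":[0,5,-13.9],"spin":0},{"fingers":1,"translation":[0,5.9,-13.5],"spin":0}]'
python3 -m creep '[{"fingers":1,"translation":[0,6.9,-13.1],"spin":0},{"fingers":1,"translation":[0,7.7,-12.6],"spin":0},{"fingers":1,"translation":[0,8.6,-12],"spin":0},{"fingers":1,"translation":[0,9.4,-11.4],"spin":0},{"fingers":1,"translation":[0,10.2,-10.7],"spin":0}]'
```

```text
t: 4.32
tool_pos: [446.5, -222.7, 192.0]
orientation: [0.787, 0.617, -0.0, -0.0]
contact_force: [-1.6, -0.1, -5.2]
finger_gap: 0.101
grasp_force: 25.8
t: 4.73
tool_pos: [487.2, -232.8, 251.8]
orientation: [0.787, 0.617, -0.001, -0.001]
contact_force: [-9.0, -0.0, 2.2]
finger_gap: 0.099
grasp_force: 25.6
```

Forces are small, so I'll carry on along the arc.

```bash
python3 -m creep '[{"fingers":1,"translation":[0,10.9,-10],"spin":0},{"fingers":1,"translation":[0,11.5,-9.2],"spin":0},{"fingers":1,"translation":[0,12.1,-8.4],"spin":0},{"fingers":1,"translation":[0,12.7,-7.5],"spin":0},{"fingers":1,"translation":[0,13.2,-6.7],"spin":0}]'
python3 -m creep '[{"fingers":1,"translation":[0,13.6,-5.7],"spin":0},{"fingers":1,"translation":[0,14,-4.8],"spin":0},{"fingers":1,"translation":[0,14.3,-3.8],"spin":0},{"fingers":1,"translation":[0,14.5,-2.8],"spin":0},{"fingers":1,"translation":[0,14.6,-1.8],"spin":0}]'
python3 -m creep '[{"fingers":1,"translation":[0,14.7,-0.8],"spin":0},{"fingers":1,"translation":[0,14.8,0.2],"spin":0},{"fingers":1,"translation":[0,14.7,1.2],"spin":0},{"fingers":1,"translation":[0,14.6,2.2],"spin":0},{"fingers":1,"translation":[0,12,2.5],"spin":0}]'
python3 -m creep '[{"fingers":1,"translation":[0,0,0],"spin":0},{"fingers":0.3,"translation":[0,0,0],"spin":0},{"fingers":0.3,"translation":[0,0,0],"spin":0},{"fingers":0.3,"translation":[0,0,-8],"spin":0},{"fingers":0.3,"translation":[0,0,-20],"spin":0}]'
```

```text
t: 5.15
tool_pos: [546.8, -247.6, 294.6]
orientation: [0.787, 0.617, -0.0, -0.0]
contact_force: [-4.6, -1.9, 1.3]
finger_gap: 0.101
grasp_force: 25.6
t: 5.57
tool_pos: [616.6, -264.9, 313.3]
orientation: [0.787, 0.617, 0.0, 0.001]
contact_force: [-2.9, -0.7, 3.5]
finger_gap: 0.103
grasp_force: 25.7
t: 5.98
tool_pos: [685.8, -282.0, 307.5]
orientation: [0.787, 0.617, 0.0, 0.001]
contact_force: [-2.2, -1.7, 3.3]
finger_gap: 0.102
grasp_force: 25.5
t: 6.4
tool_pos: [683.3, -280.8, 332.1]
orientation: [0.787, 0.617, -0.001, -0.002]
contact_force: [-0.5, -0.3, -0.2]
finger_gap: 0.349
grasp_force: 0.0
```

```bash
python3 -m creep '[{"fingers":0.3,"translation":[0,0,-15],"spin":0},{"fingers":0.3,"translation":[9.2,-30.2,0],"spin":0},{"fingers":0.3,"translation":[9.2,-30.2,0],"spin":0},{"fingers":0.3,"translation":[9.2,-30.2,0],"spin":0},{"fingers":0.3,"translation":[9.2,-30.2,0],"spin":0}]'
python3 -m creep '[{"fingers":0.3,"translation":[9.2,-30.2,0],"spin":0},{"fingers":0.3,"translation":[9.2,-30.2,0],"spin":0},{"fingers":0.1,"translation":[0,0,5],"spin":-7.1},{"fingers":0.1,"translation":[0,0,8],"spin":-7.1},{"fingers":0.1,"translation":[0,0,8],"spin":-7.1}]'
python3 -m creep '[{"fingers":0.1,"translation":[0,0,9],"spin":-7.1},{"fingers":0.1,"translation":[0,0,9],"spin":-7.1},{"fingers":0.1,"translation":[0,0,9],"spin":-7.1},{"fingers":0.1,"translation":[0,0,9],"spin":-7.1},{"fingers":0.1,"translation":[0,0,9],"spin":-7.1}]'
python3 -m creep '[{"fingers":0.1,"translation":[0,0,9],"spin":-7.1},{"fingers":0.1,"translation":[0,0,9],"spin":-7.1},{"fingers":0.1,"translation":[0,0,9],"spin":-7.1},{"fingers":0.1,"translation":[0,0,9],"spin":-7.1},{"fingers":0.1,"translation":[0,0,6],"spin":-4.8}]'
python3 - <<'E'
from h import *
from station import env
c=env.camera_params("wrist");p,d=env.read_camera("wrist")
np.savez("w2.npz",p=p,d=d,K=[c["fx"],c["fy"],c["cx"],c["cy"]],T=c["world_to_cam"])
cv2.imwrite("pics/w2.png",p[:,:,::-1])
p,d,K,T=load("w2.npz")
print(proj([526,-185,30],K,T))
o=env.observe();print(o["t"],o["tool_pos"],go(o,[526,-185,230],76.2))
p,d=env.read_camera("scene");cv2.imwrite("pics/s2.png",p[150:280,190:360,::-1].repeat(3,0).repeat(3,1))
E
```

```text
t: 6.82
tool_pos: [574.6, -215.9, 350.0]
orientation: [0.787, 0.617, 0.0, 0.0]
contact_force: [-1.0, 0.1, -0.4]
finger_gap: 0.348
grasp_force: 0.0
t: 7.23
tool_pos: [521.5, -184.1, 329.6]
orientation: [0.657, 0.754, 0.001, 0.001]
contact_force: [0.9, -0.2, 1.3]
finger_gap: 0.451
grasp_force: 0.0
t: 7.65
tool_pos: [521.8, -184.3, 283.8]
orientation: [0.396, 0.918, 0.0, 0.001]
contact_force: [0.6, 0.3, -0.5]
finger_gap: 0.445
grasp_force: 0.0
t: 8.07
tool_pos: [521.6, -184.3, 241.3]
orientation: [0.117, 0.993, 0.0, 0.0]
contact_force: [0.2, -0.3, -0.1]
finger_gap: 0.453
grasp_force: 0.0
(np.float64(256.481615183355), np.float64(184.00656449335008))
8.1167 [ 521.19887772 -184.10553597  240.36757453] (np.float64(0.5), array([-4.9,  0.3, 10.4]))
```

View pics/w2.png

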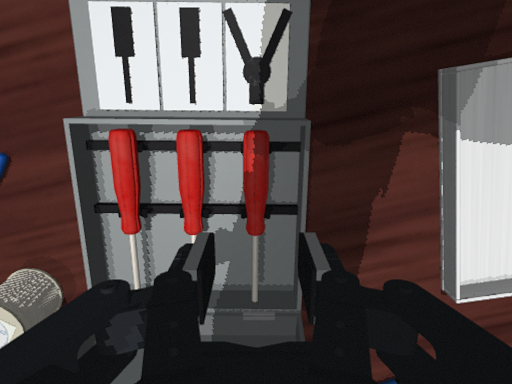

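View pics/s2.png

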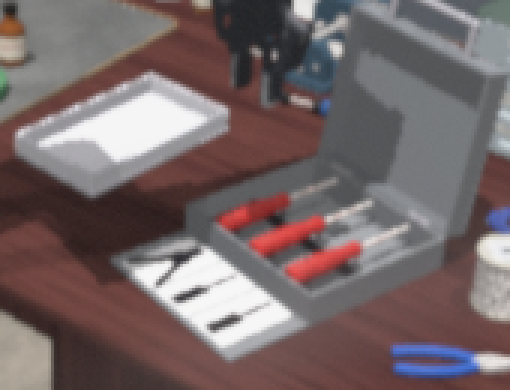

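The wrist view shows three red drivers. The one behind the pliers plate has its handle middle at about (256,183), as predicted (256,184). The scene view shows the lid open and leaning back. I'll grasp the driver now.

```bash
python3 -m creep '[{"fingers":0.1,"translation":[-4.9,0.3,28],"spin":0.4},{"fingers":0.1,"translation":[0,0,35],"spin":0},{"fingers":0.1,"translation":[0,0,35],"spin":0},{"fingers":0.1,"translation":[0,0,30],"spin":0},{"fingers":0.1,"translation":[0,0,15],"spin":0}]' 30
python3 -m creep '[{"fingers":0.1,"translation":[0,0,5.5],"spin":0},{"fingers":0.1,"translation":[0,0,0],"spin":0},{"fingers":1,"translation":[0,0,0],"spin":0},{"fingers":1,"translation":[0,0,0],"spin":0},{"fingers":1,"translation":[0,0,0],"spin":0}]' 30
python3 -m creep '[{"fingers":1,"translation":[0,0,0],"spin":0},{"fingers":1,"translation":[0,0,-10],"spin":0},{"fingers":1,"translation":[0,0,-15],"spin":0},{"fingers":1,"translation":[0,0,-25],"spin":0},{"fingers":1,"translation":[0,0,-30],"spin":0}]'
python3 - <<'E'
from h import *
from station import env
c=env.camera_params("wrist");p,d=env.read_camera("wrist")
np.savez("w3.npz",p=p,d=d,K=[c["fx"],c["fy"],c["cx"],c["cy"]],T=c["world_to_cam"])
cv2.imwrite("pics/w3.png",p[:,:,::-1])
o=env.observe();print(o["t"],o["tool_pos"],o["finger_gap"],o["grasp_force"])
E
```

```text
t: 8.58
tool_pos: [525.7, -184.9, 95.9]
orientation: [0.126, 0.992, 0.0, -0.001]
contact_force: [-0.4, 0.8, 0.5]
finger_gap: 0.446
grasp_force: 0.0
t: 9.0
tool_pos: [527.9, -186.1, 94.5]
orientation: [0.124, 0.992, -0.001, 0.001]
contact_force: [-2.3, -3.6, 4.0]
finger_gap: 0.243
grasp_force: 30.5
t: 9.42
tool_pos: [526.2, -184.8, 173.3]
orientation: [0.124, 0.992, 0.001, -0.001]
contact_force: [1.1, -0.1, -0.5]
finger_gap: 0.247
grasp_force: 30.3
9.4667 [ 529.1965005  -185.8189173   179.58625269] 0.24093096992268956 30.295445322990417
```

View pics/w3.png

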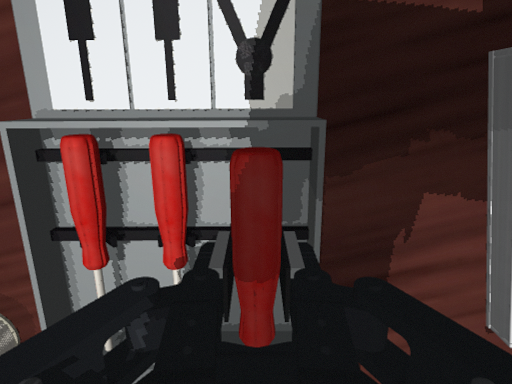

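The driver is held, and the other two are still in their bays. I'll carry it to the tray.

```bash
python3 -m creep '[{"fingers":1,"translation":[0,0,0],"spin":-5},{"fingers":1,"translation":[0,0,0],"spin":-4.8},{"fingers":1,"translation":[-0.8,20,0],"spin":0},{"fingers":1,"translation":[-1,28,0],"spin":0},{"fingers":1,"translation":[-1,35,0],"spin":0}]'
python3 -m creep '[{"fingers":1,"translation":[-1,38,0],"spin":0},{"fingers":1,"translation":[-1,38,0],"spin":0},{"fingers":1,"translation":[-1,38,0],"spin":0},{"fingers":1,"translation":[-1,28,0],"spin":0},{"fingers":1,"translation":[0,12.3,0],"spin":0}]'
python3 -m creep '[{"fingers":1,"translation":[0,0,0],"spin":0},{"fingers":1,"translation":[0,0,15],"spin":0},{"fingers":1,"translation":[0,0,20],"spin":0},{"fingers":1,"translation":[0,0,20],"spin":0},{"fingers":1,"translation":[0,0,10],"spin":0}]'
python3 - <<'E'
from h import *
from station import env
c=env.camera_params("wrist");p,d=env.read_camera("wrist")
cv2.imwrite("pics/w4.png",p[:,:,::-1])
o=env.observe();print(o["t"],go(o,[549.6,51.2,78],86),o["tool_pos"],o["grasp_force"])
E
```

```text
t: 9.88
tool_pos: [536.6, -102.9, 173.8]
orientation: [0.04, 0.999, -0.0, 0.001]
contact_force: [0.3, 0.2, 0.0]
finger_gap: 0.238
grasp_force: 30.3
t: 10.3
tool_pos: [552.7, 54.2, 173.7]
orientation: [0.038, 0.999, 0.001, 0.001]
contact_force: [-0.3, -0.9, -0.6]
finger_gap: 0.243
grasp_force: 30.3
t: 10.72
tool_pos: [551.3, 49.5, 106.3]
orientation: [0.039, 0.999, -0.0, -0.001]
contact_force: [-0.9, 0.2, -1.3]
finger_gap: 0.239
grasp_force: 30.3
10.7667 (np.float64(-0.5), array([ 1.1,  1.6, 27.1])) [550.69977061  49.49877908 105.14349735] 30.271151661872864
```

View pics/w4.png

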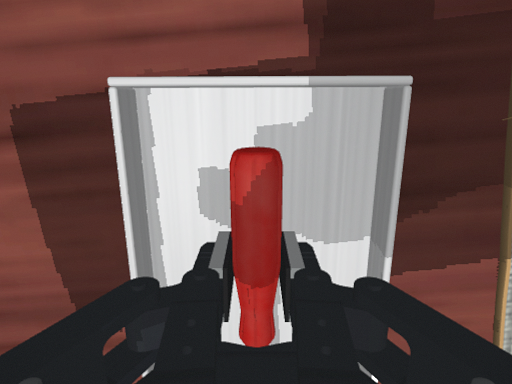

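The driver is centred over the tray and aligned with it. I'll lower it slowly.

```bash
python3 -m creep '[{"fingers":1,"translation":[0,0,8],"spin":0},{"fingers":1,"translation":[0,0,7],"spin":0},{"fingers":1,"translation":[0,0,5],"spin":0},{"fingers":1,"translation":[0,0,3],"spin":0},{"fingers":1,"translation":[0,0,2],"spin":0}]'
python3 -m creep '[{"fingers":1,"translation":[0,0,1],"spin":0},{"fingers":1,"translation":[0,0,1],"spin":0},{"fingers":1,"translation":[0,0,0],"spin":0},{"fingers":1,"translation":[0,0,0],"spin":0},{"fingers":1,"translation":[0,0,0],"spin":0}]'
```

```text
t: 11.18
tool_pos: [552.4, 50.6, 82.6]
orientation: [0.039, 0.999, -0.0, 0.0]
contact_force: [0.3, 0.1, 0.0]
finger_gap: 0.242
grasp_force: 30.3
t: 11.6
tool_pos: [552.4, 50.7, 80.9]
orientation: [0.039, 0.999, 0.0, 0.0]
contact_force: [-0.4, 0.3, -0.7]
finger_gap: 0.24
grasp_force: 30.3
```

```bash
python3 -m creep '[{"fingers":1,"translation":[0,0,1],"spin":0},{"fingers":1,"translation":[0,0,0.5],"spin":0},{"fingers":1,"translation":[0,0,0.5],"spin":0},{"fingers":1,"translation":[0,0,0],"spin":0},{"fingers":1,"translation":[0,0,0],"spin":0}]'
python3 -m creep '[{"fingers":1,"translation":[0,0,0.5],"spin":0},{"fingers":1,"translation":[0,0,0.5],"spin":0},{"fingers":1,"translation":[0,0,0],"spin":0},{"fingers":1,"translation":[0,0,0],"spin":0},{"fingers":1,"translation":[0,0,0],"spin":0}]'
```

```text
t: 12.02
tool_pos: [552.5, 50.7, 79.8]
orientation: [0.039, 0.999, 0.0, 0.0]
contact_force: [-3.4, -0.1, 14.0]
finger_gap: 0.239
grasp_force: 31.8
t: 12.43
tool_pos: [552.5, 50.7, 79.7]
orientation: [0.039, 0.999, 0.0, 0.0]
contact_force: [-7.3, -0.5, 25.8]
finger_gap: 0.244
grasp_force: 32.9
```

The driver is on the floor. I'll back off the pressing, release and lift away.

```bash
python3 -m creep '[{"fingers":1,"translation":[0,0,-1],"spin":0},{"fingers":1,"translation":[0,0,-0.5],"spin":0},{"fingers":0.4,"translation":[0,0,0],"spin":0},{"fingers":0.2,"translation":[0,0,0],"spin":0},{"fingers":0,"translation":[0,0,0],"spin":0}]'
python3 -m creep '[{"fingers":0,"translation":[0,0,0],"spin":0},{"fingers":0,"translation":[0,0,-10],"spin":0},{"fingers":0,"translation":[0,0,-25],"spin":0},{"fingers":0,"translation":[0,0,-35],"spin":0},{"fingers":0,"translation":[0,0,-35],"spin":0}]'
python3 -m creep '[{"fingers":0,"translation":[0,0,-30],"spin":0},{"fingers":0,"translation":[0,0,-20],"spin":0},{"fingers":0,"translation":[0,0,-10],"spin":0},{"fingers":0,"translation":[0,0,0],"spin":0},{"fingers":0,"translation":[0,0,0],"spin":0}]'
python3 - <<'E'
from h import *
from station import env
p,d=env.read_camera("scene");a=p[150:280,140:360,::-1].repeat(3,0).repeat(3,1)
cv2.imwrite("pics/s5.png",a)
p,d=env.read_camera("wrist");cv2.imwrite("pics/w5.png",p[:,:,::-1])
E
```

```text
t: 12.85
tool_pos: [552.3, 50.6, 79.0]
orientation: [0.039, 0.999, -0.0, -0.0]
contact_force: [-0.2, -0.1, 0.3]
finger_gap: 0.498
grasp_force: 0.0
t: 13.27
tool_pos: [551.5, 50.6, 185.2]
orientation: [0.039, 0.999, -0.0, -0.001]
contact_force: [1.1, 0.3, 0.6]
finger_gap: 0.5
grasp_force: 0.0
t: 13.68
tool_pos: [552.0, 50.6, 244.0]
orientation: [0.039, 0.999, 0.0, 0.0]
contact_force: [-0.1, -0.3, -0.0]
finger_gap: 0.5
grasp_force: 0.0
```

View pics/s5.png

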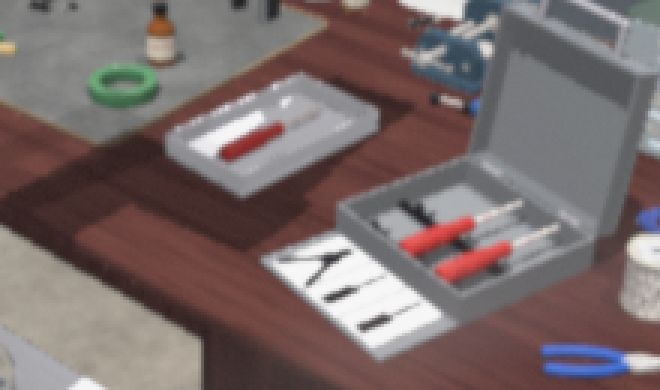

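View pics/w5.png

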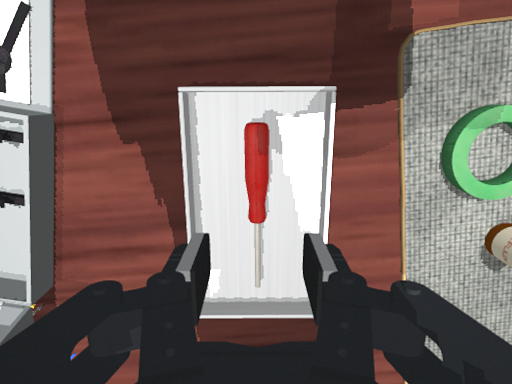

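The driver lies flat in the tray, from (256,122) to (257,287) in the wrist view. The lid is open, the other two drivers are in their bays, and the things on the desk in view look undisturbed.

```bash
python3 -c "
from station import env
print(env.close_job())"
```

```text
the job is handed in; nothing more can be done
None
```

The lid is open and leaning back, the screwdriver from the pliers bay lies flat in the tray, the other two are still in their bays, and the job was handed in at about 14 s; the judge's verdict was not shown.

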